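Stow the telescopic mast of a bench receiver

ROBOT

A 6-joint arm with a two-finger parallel gripper is mounted at the origin on the work surface. World frame = base frame: x ahead of the robot, y to its left, z up, the work surface at z = 0. Lengths are in m, angles in rad, forces in N, time in s.
With the tool pointing down it reaches from about 0.35 to 0.775 m from the base axis. Payload 5.5 kg.
Tool frame: the origin (TCP) lies at the very end of the fingers, on their centre line; the grasp point (between the pads) lies 19 mm behind it; z points along the fingers, x is the direction in which the jaws open and shut, and the axes are right-handed (so a half turn about z gives the same grasp; the last joint's range is limited). The gripper opens to 85 mm and grips with 20 to 120 N. Pads are 22 mm wide; open, the fingers measure 114 mm over their backs; the gripper's body (76 mm by 85 mm) begins 54 mm behind the grasp point. The pads swing forward as they close: fully open they stand 13 mm farther back than shut.
Start: joints at [1.036, 0.313, 0.046, 1.304, 0, 1.431], TCP at [0.221, 0.531, 0.231] pointing down, gripper open.
Joint ranges: [-2.76, 2.76], [-0.86, 1.69], [-1.03, 1.26], [-2.2, 2.34], [-1.47, 1.5], [-3.14, 3.14]. Speed limits (rad/s): [2.57, 2.57, 3.14, 3.14, 3.14, 3.14].

INTERFACE

Orientations are given as a unit quaternion [w, x, y, z].
In Python, from workcell import env gives the robot as it stands.
- The arm moves only by the shell command python3 -m inch 'ROWS' [FORCE]. ROWS is JSON, a list of rows, each a list of 7 numbers: the turn, a rotation vector about the tool's x, y, z each as a share of 8 degrees, from -1 to 1, then the shift along the tool's x, y, z each as a share of 0.05 m, from -1 to 1, then the closure, from 0 (fully open) to 1 (shut). A call has 1 to 12 rows; each row shifts and turns the commanded pose from where the row before left it, along the tool's axes as they then stand; what a row does not reach is not made up. A row lasts 1/10 s, in which the tool goes at most 50 mm and 8.59 degrees, less where a joint would pass 70% of its speed; a pose out of reach is approached as far as the arm can. A call with a number of a shift or a turn outside -1 to 1 is refused whole. A call with a gripper value outside its range is refused whole. The fingers move at their own pace and stop on an object; FORCE is the grip in N (left out, the last holds). Time passes only in rows, so rows that do not move let the fingers close. It gives the time, the measured TCP pose, the force and the opening at its end, in the units of the state.
- env.get_state(): the state, without advancing time (a new reading comes with each control period).
- env.read_camera(name): name is "scene" or "top" or "wrist"; returns the picture (384x512x3 uint8, red, green, blue); there is no depth.
- env.calibration(name): a dict with "fx", "fy", "cx", "cy" (pixels), "rvec" (rotation vector, rad) and "tvec" (3), from world to camera coordinates, as OpenCV has them; the wrist camera has in their place "hand_eye" (4x4, takes a point from camera to tool coordinates, whose origin is the TCP and whose axes are the tool frame's). Camera axes: x right, y down, z forward; pixel columns grow to the right and rows downward; lengths in m; the calibration is good to about 2 mm. The wrist camera is an equidistant fisheye: a pixel r from the principal point sees the ray r / f radians off the axis. A picture is of the moment at which its call begins: read the wrist's pose just before it. calibration takes no time and is no camera call.
- env.hand_in(): hands the job in, once; it reports no verdict.
The state is a dict: "clock": time; "joint_pos": joint angles; "qvel": joint speeds; "tau": joint torques, N m; "tcp_pos": TCP position; "orientation": TCP orientation; "wrist_force": force on the tool from outside, world axes, zero at the start; "ft_torque": the same for the moment, N m; "finger_gap": finger opening in m.
Only numpy, scipy, OpenCV 4.12 (cv2) and the standard library are available. Lean on these libraries where they do the work, as an engineer would, in place of code of your own. Each camera call takes 0.05 s, during which the arm holds its last target.

TASK

Stow the receiver's telescopic mast. Keeping it upright, slide the tubes fully home, innermost first: first the thin brass tube with the red cap into the aluminium one, then the aluminium tube with the yellow collar into the dark outer tube; then fold the collapsed mast down flat onto its rubber saddle and let go. Leave the things lying around the receiver undisturbed.

Things in the scene. Friction and masses are not known exactly. Their poses are not given: they have to be found in the camera images.
- receiver: beige bench instrument fixed to the bench, 170 (x) by 250 (y) by 55 mm high, display and knobs (up to 67 mm above the bench) on its top panel near its -x edge. Origin: centre of its underside, at bench height. The mast stands in a dark steel yoke on its top, at x = +35, y = +85 mm; yoke 50 mm wide in x, 36 mm in y, its top 110 mm above the bench. The mast folds down towards the receiver's own -y, above the top panel.
- pivot (a point): centre of the mast's hinge, 100 mm above the bench (45 mm above the top panel). Hinge axis = the receiver's x axis. The dark steel outer tube (24 mm diameter) runs from here to 85 mm from the hinge. The rubber saddle, 30 mm wide in x, lies 29 to 43 mm from the hinge on the -y side, its top 13 mm lower than the hinge.
- collar (a point): centre of the yellow collar at the upper end of the aluminium middle tube (18 mm diameter); collar 25 mm diameter, 12 mm long. Its z axis runs along the mast, outwards. Fully home it rests on the outer tube's end and this point is 91 mm from the hinge.
- cap_top (a point): centre of the flat top face of the red cap on the brass inner tube (12 mm diameter); cap 24 mm diameter, 18 mm long. Its z axis runs along the mast, outwards. With both tubes fully home the cap rests on the yellow collar and this point is 115 mm from the hinge.
- mast (a joint): mast hinge angle in rad: 0 upright (start, and a stop), 1.571 folded down flat on the saddle (a stop). Stiff: stays where it is left, needs about 0.25 N m to turn; pinched along the hinge axis the tube turns and slips a little between the fingers, so finish by pressing it down from above, against the stop.
- middle_tube (a joint): how far the aluminium middle tube sticks out of the outer tube, in m: 0 fully home, 0.065 fully out. Stiff slide, about 9 N to move; stays where it is left. It carries the inner tube along.
- inner_tube (a joint): how far the brass inner tube sticks out of the middle tube, in m: 0 fully home, 0.065 fully out. Easier slide, about 3 N to move, so that a push down on the cap moves it first; stays where it is left.
- breadboard: loose white breadboard, 55 by 165 by 10 mm with small parts up to 17 mm high, to the receiver's -y side; origin centre of its underside. Bystander.
- pot: loose blue ceramic cup, 76 mm diameter, 75 mm high, to the receiver's +y side; origin centre of its underside. Bystander.
- screwdriver: loose orange screwdriver, 170 mm long, lying on the bench beyond the receiver (+x side). Bystander.

How it is judged:
By the outcome, as a careful person would: the job done as asked, in the order asked, and still so for the second after the job is handed in, with the robot touching nothing.
It also fails if it takes over 59 s, if anything falls off the work surface, if the arm or the gripper's body presses on something with over 40 N, if the wrist force passes 120 N, or if a joint passes its speed limit or range.

## Working session

There is one attempt and no reset: what is moved stays moved. The work goes in short steps, Python scripts to look and compute and a shell command to move; the robot and the scene stay as the last step left them, time stands still between calls to the robot, and variables do not carry over. Pictures are saved under pics/ and viewed, and the job is handed in when it is done.

```bash
ls; mkdir -p pics; python3 - <<'E'
from workcell import env
import cv2
s=env.get_state()
print({k:s[k] for k in s})
for n in ["scene","top"]:
    im=env.read_camera(n); cv2.imwrite(f"pics/{n}0.png",cv2.cvtColor(im,cv2.COLOR_RGB2BGR)); print(n,env.calibration(n))
print(env.calibration("wrist"))
E
```

```text
pics
{'clock': 0.0, 'joint_pos': array([ 1.03640447e+00,  3.13999288e-01,  4.49427488e-02,  1.30362284e+00,
       -1.18201168e-05,  1.43115398e+00]), 'qvel': array([-0.00106086, -0.00075534,  0.00021505,  0.00051678, -0.00088237,
        0.00013213]), 'tau': array([-2.69364682e-04, -4.80629897e+01,  2.98532510e+01,  1.94321066e-02,
       -1.10445735e-04, -5.81575918e-06]), 'tcp_pos': array([0.22088908, 0.53029534, 0.23039472]), 'orientation': array([ 4.13483343e-04,  8.32038384e-01,  5.54717262e-01, -8.45892537e-04]), 'wrist_force': array([-0.77438006, -0.11500522,  0.03647864]), 'ft_torque': array([0.02816909, 0.01727091, 0.05211049]), 'finger_gap': 0.08528830224432041}
scene {'fx': 478.52981066423115, 'fy': 478.52981066423115, 'cx': 259.3486865952836, 'cy': 193.83467812923928, 'rvec': array([ 2.07571106,  1.08764941, -0.49679379]), 'tvec': array([-0.36065113, -0.1815599 ,  1.75879551])}
top {'fx': 455.8930074328402, 'fy': 455.8930074328402, 'cx': 256.3964313632904, 'cy': 193.15869113868763, 'rvec': array([ 2.14098288, -2.17754379,  0.17726   ]), 'tvec': array([0.04404851, 0.57155746, 1.20726141])}
{'fx': 297.3186396354542, 'fy': 297.3186396354542, 'cx': 258.78165754766053, 'cy': 190.75535182267961, 'hand_eye': array([[ 9.99999825e-01, -4.94312385e-04,  3.26159667e-04,
         4.88351105e-04],
       [ 3.80234237e-04,  9.58135687e-01,  2.86314268e-01,
        -7.35021020e-02],
       [-4.54033905e-04, -2.86314094e-01,  9.58135707e-01,
        -1.43054854e-01],
       [ 0.00000000e+00,  0.00000000e+00,  0.00000000e+00,
         1.00000000e+00]])}
```

View pics/scene0.png

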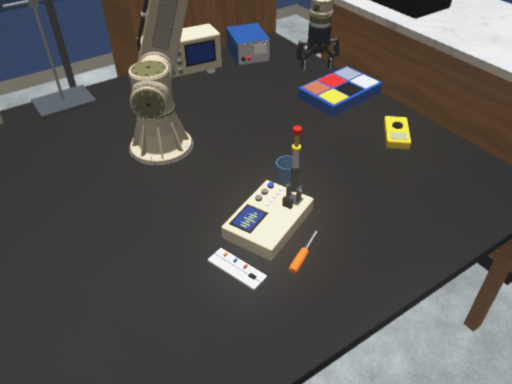

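View pics/top0.png

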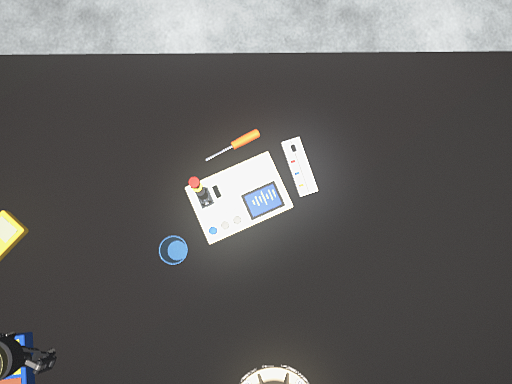

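```bash
cat > h.py <<'E'
import numpy as np,cv2
from workcell import env
def cam(n):
    c=env.calibration(n);R=cv2.Rodrigues(c['rvec'])[0];K=np.array([[c['fx'],0,c['cx']],[0,c['fy'],c['cy']],[0,0,1]]);return K,R,c['tvec'],c['rvec']
def ray(n,uv):
    K,R,t,_=cam(n);d=R.T@np.linalg.inv(K)@np.array([uv[0],uv[1],1.]);return -R.T@t,d/np.linalg.norm(d)
def onz(n,uv,z):
    o,d=ray(n,uv);return o+d*(z-o[2])/d[2]
def tri(uv1,uv2):
    o,d=ray('scene',uv1);p,e=ray('top',uv2)
    s=np.linalg.lstsq(np.stack([d,-e],1),p-o,rcond=None)[0]
    a=o+d*s[0];b=p+e*s[1];return (a+b)/2,np.linalg.norm(a-b)
def proj(n,P):
    K,R,t,r=cam(n);return cv2.projectPoints(np.array(P,float).reshape(-1,1,3),r,t,K,None)[0].reshape(-1,2)
def blobs(im,lo,hi,mn=8,box=None):
    hsv=cv2.cvtColor(im,cv2.COLOR_RGB2HSV);m=cv2.inRange(hsv,lo,hi)
    if box: 
        k=np.zeros_like(m);x0,y0,x1,y1=box;k[y0:y1,x0:x1]=1;m=m*k
    n,l,st,c=cv2.connectedComponentsWithStats(m)
    return m,[(c[i].round(1).tolist(),st[i].tolist()) for i in range(1,n) if st[i][4]>=mn]
E
python3 - <<'E'
from h import *
t=cv2.cvtColor(cv2.imread('pics/top0.png'),cv2.COLOR_BGR2RGB);s=cv2.cvtColor(cv2.imread('pics/scene0.png'),cv2.COLOR_BGR2RGB)
for nm,im,box in (('top',t,(150,100,340,270)),('scene',s,(200,110,340,290))):
    print(nm,'red',blobs(im,(0,150,90),(5,255,255),5,box)[1])
    print('yellow',blobs(im,(24,120,100),(34,255,255),5,box)[1])
    print('orange',blobs(im,(6,150,120),(20,255,255),5,box)[1])
m,_=blobs(t,(0,0,170),(180,90,255),8,(150,100,340,270))
cs,_=cv2.findContours(m,cv2.RETR_EXTERNAL,cv2.CHAIN_APPROX_SIMPLE)
for c in sorted(cs,key=cv2.contourArea)[-3:]:
    r=cv2.minAreaRect(c);print(cv2.contourArea(c),r)
    for z in (0.055,0.010):
        b=np.array([onz('top',p,z) for p in cv2.boxPoints(r)]);print(z,b.round(3).tolist(),np.linalg.norm(b[1]-b[0]),np.linalg.norm(b[2]-b[1]))
for n,im,b in (('top',t,(150,110,330,270)),('scene',s,(200,110,340,290))):
    cv2.imwrite(f'pics/{n}0c.png',cv2.cvtColor(cv2.resize(im[b[1]:b[3],b[0]:b[2]],None,fx=3.3,fy=3.3,interpolation=2),cv2.COLOR_RGB2BGR))
E
```

```text
top red []
yellow [([243.5, 138.0], [240, 136, 8, 5, 8])]
orange [([243.7, 135.2], [231, 129, 28, 16, 31]), ([246.8, 142.0], [233, 135, 27, 14, 39])]
scene red [([297.0, 129.8], [293, 125, 9, 11, 81])]
yellow [([295.9, 146.7], [291, 144, 10, 6, 46])]
orange [([298.2, 259.8], [289, 247, 20, 26, 245])]
47.5 ((218.78309631347656, 152.58786010742188), (2.421881675720215, 29.52832794189453), 62.241458892822266)
0.055 [[0.668, 0.173, 0.055], [0.705, 0.101, 0.055], [0.699, 0.098, 0.055], [0.662, 0.17, 0.055]] 0.08075387735160984 0.006767425121523761
0.01 [[0.678, 0.177, 0.01], [0.717, 0.102, 0.01], [0.71, 0.099, 0.01], [0.672, 0.173, 0.01]] 0.08373450777387915 0.007017211185786894
1077.5 ((299.1600036621094, 166.12001037597656), (58.798213958740234, 19.747323989868164), 70.55996704101562)
0.055 [[0.712, -0.033, 0.055], [0.73, -0.085, 0.055], [0.575, -0.133, 0.055], [0.557, -0.082, 0.055]] 0.054903001628917564 0.16261498285482923
0.01 [[0.724, -0.037, 0.01], [0.742, -0.09, 0.01], [0.581, -0.14, 0.01], [0.563, -0.087, 0.01]] 0.0569294746887377 0.1686171115563838
5595.5 ((238.45877075195312, 196.9072265625), (62.95146179199219, 92.90419006347656), 66.03751373291016)
0.055 [[0.59, 0.232, 0.055], [0.691, 0.0, 0.055], [0.531, -0.065, 0.055], [0.434, 0.164, 0.055]] 0.2525927543022787 0.17251875499148667
0.01 [[0.597, 0.238, 0.01], [0.702, -0.002, 0.01], [0.536, -0.07, 0.01], [0.436, 0.167, 0.01]] 0.2619159679065004 0.17888643251241523
```

```bash
python3 - <<'E'
from h import *
t=cv2.cvtColor(cv2.imread('pics/top0.png'),cv2.COLOR_BGR2RGB)
for lo,hi in (((0,100,90),(8,255,255)),((170,100,90),(180,255,255)),((24,80,80),(36,255,255))):
    print(blobs(t,lo,hi,4,(170,160,230,220))[1])
E
```

```text
[([193.4, 181.5], [188, 176, 12, 12, 108])]
[]
[([196.5, 189.1], [192, 186, 10, 7, 19])]
```

View pics/top0c.png

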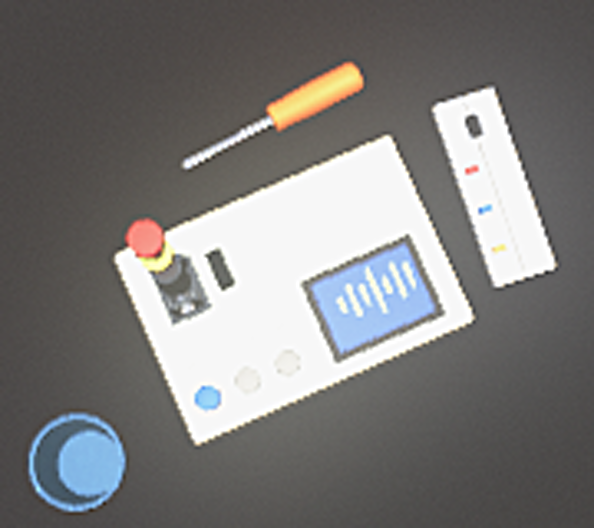

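View pics/scene0c.png

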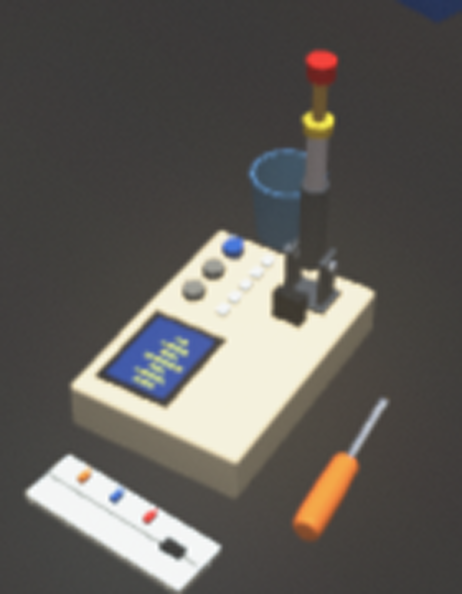

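```bash
python3 - <<'E'
from h import *
print(tri((297,127.2),(193,181.2)), tri((295.9,146.7),(196.5,189.1)))
c=np.array([.5615,.083]);th=np.arctan2(.4,.917);x=np.array([np.cos(th),np.sin(th)]);y=np.array([-x[1],x[0]])
m=c+.035*x+.085*y;print(th,m)
for z in (.345,.33,.30,.25,.1):print(z,proj('scene',[*m,z]),proj('top',[*m,z]))
for q in ((200,199),):print(onz('top',q,.11))
s=env.get_state();
from scipy.spatial.transform import Rotation as R
w=s['orientation'];print(R.from_quat([w[1],w[2],w[3],w[0]]).as_matrix().round(3))
# pot
print('pot',onz('top',(173,250),.075))
E
```

```text
(array([0.56123244, 0.17534712, 0.31217304]), np.float64(0.0012793422674776225)) (array([0.55573277, 0.17714971, 0.2438843 ]), np.float64(0.003205631500666919))
0.41132298781359156 [0.55959585 0.17490416]
0.345 [[297.32847499 116.40128097]] [[191.63978725 179.5023922 ]]
0.33 [[297.05181662 121.25764657]] [[192.48816207 180.71902087]]
0.3 [[296.51125081 130.7465522 ]] [[194.10811887 183.04215192]]
0.25 [[295.64629624 145.9296663 ]] [[196.60121168 186.61742092]]
0.1 [[293.2925081  187.24725133]] [[202.8279754  195.54703443]]
[0.54938139 0.1812305  0.11      ]
[[ 0.385  0.923 -0.001]
 [ 0.923 -0.385 -0.001]
 [-0.002 -0.    -1.   ]]
pot [0.42130034 0.25491947 0.075     ]
```

```bash
python3 -m inch '[[0,0,0.913,0,0,-0.5,1],[0,0,0.913,0,0,-0.5,1],[0,0,0.913,0,0,-0.5,1],[0,0,0.913,0,0,-0.5,1],[0,0,0.913,0,0,-0.3,1],[0,0,0.913,0,0,-0.3,1],[0,0,0,0,0,0,1]]' 30
python3 -m inch '[[0,0,0,0.2,0.5,0,1],[0,0,0,0.28,0.77,0,1],[0,0,0,0.28,0.77,0,1],[0,0,0,0.28,0.77,0,1],[0,0,0,0.28,0.77,0,1],[0,0,0,0.28,0.77,0,1],[0,0,0,0.28,0.77,0,1],[0,0,0,0.28,0.77,0,1],[0,0,0,0.28,0.77,0,1],[0,0,0,0.28,0.77,0,1],[0,0,0,0.28,0.77,0,1],[0,0,0,0.28,0.77,0,1]]'
python3 -m inch '[[0,0,0,0.09,0.25,0,1],[0,0,0,0,0,0,1],[0,0,0,0,0,0,1]]'
python3 - <<'E'
from h import *
from scipy.spatial.transform import Rotation as R
s=env.get_state();w=s['orientation'];M=R.from_quat([w[1],w[2],w[3],w[0]]).as_matrix();print(s['tcp_pos'],M.round(3),s['joint_pos'],s['finger_gap'],s['wrist_force'])
print('delta tool',(M.T@(np.array([.560,.175,.318])-s['tcp_pos'])/.05).round(3))
for n in('scene','wrist'):
    cv2.imwrite(f'pics/{n}1.png',cv2.cvtColor(env.read_camera(n),cv2.COLOR_RGB2BGR))
E
```

```text
clock: 0.8
tcp_pos: [0.2215, 0.5313, 0.363]
orientation: [-0.001, 0.979, 0.204, 0.001]
wrist_force: [0.2, 0.5, 0.0]
finger_gap: -0.0001
clock: 2.0
tcp_pos: [0.5514, 0.1837, 0.36]
orientation: [-0.0, 0.979, 0.206, -0.001]
wrist_force: [-0.6, 1.2, 0.4]
finger_gap: -0.0004
clock: 2.3
tcp_pos: [0.5591, 0.176, 0.3606]
orientation: [-0.0, 0.979, 0.205, -0.001]
wrist_force: [-0.0, 0.9, 0.6]
finger_gap: -0.0
[0.55913047 0.17601826 0.36056379] [[ 0.916  0.401 -0.002]
 [ 0.401 -0.916  0.   ]
 [-0.002 -0.001 -1.   ]] [1.67764974e-01 3.46452052e-01 4.07230011e-01 1.63329501e+00
 6.12667976e-04 1.32612294e+00] -3.9185224722785585e-05 [-0.03976144  0.94525944  0.56120483]
delta tool [0.009 0.026 0.851]
```

```bash
python3 - <<'E'
import cv2,numpy as np
a=cv2.imread('pics/scene1.png')[70:230,190:350];a=cv2.resize(a,(400,400),interpolation=2)
b=cv2.imread('pics/wrist1.png')[110:384,160:360];b=cv2.resize(b,(292,400),interpolation=2)
cv2.imwrite('pics/c1.png',np.hstack([a,b]))
E
```

```text
(no output)
```

View pics/c1.png

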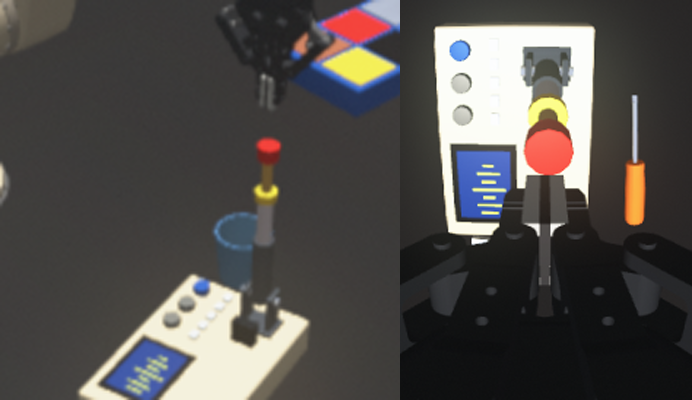

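```bash
python3 -m inch '[[0,0,0,0,0,0.4,1],[0,0,0,0,0,0.4,1],[0,0,0,0,0,0.1,1],[0,0,0,0,0,0.1,1],[0,0,0,0,0,0.1,1],[0,0,0,0,0,0.1,1],[0,0,0,0,0,0.1,1],[0,0,0,0,0,0.1,1],[0,0,0,0,0,0,1]]'
python3 -m inch '[[0,0,0,0,0,0.1,1],[0,0,0,0,0,0.1,1],[0,0,0,0,0,0.1,1],[0,0,0,0,0,0,1]]'
python3 - <<'E'
from h import *
for n in('scene','wrist'):
    cv2.imwrite(f'pics/{n}2.png',cv2.cvtColor(env.read_camera(n),cv2.COLOR_RGB2BGR))
a=cv2.imread('pics/scene2.png')[70:230,190:350];a=cv2.resize(a,(400,400),interpolation=2)
b=cv2.imread('pics/wrist2.png')[110:384,160:360];b=cv2.resize(b,(292,400),interpolation=2)
cv2.imwrite('pics/c2.png',np.hstack([a,b]))
E
```

```text
clock: 3.3
tcp_pos: [0.5598, 0.1754, 0.2905]
orientation: [-0.0, 0.979, 0.204, -0.0]
wrist_force: [-0.4, -0.7, -0.4]
finger_gap: 0.0001
clock: 3.7
tcp_pos: [0.5598, 0.1754, 0.2753]
orientation: [0.0, 0.979, 0.204, -0.0]
wrist_force: [-0.8, 0.8, -0.4]
finger_gap: -0.0003
```

View pics/c2.png

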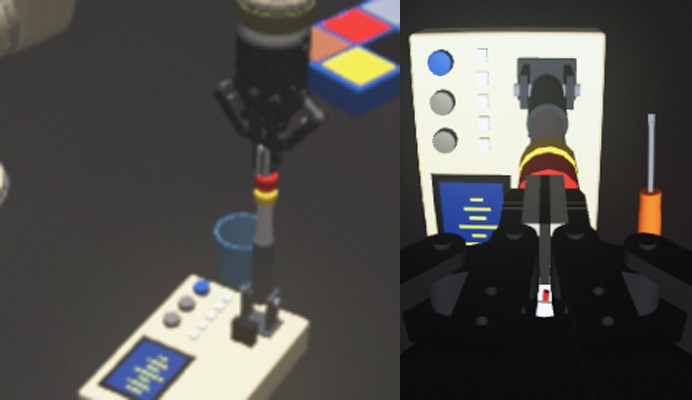

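```bash
python3 -m inch '[[0,0,0,0,0,0.1,1],[0,0,0,0,0,0.1,1],[0,0,0,0,0,0.1,1],[0,0,0,0,0,0.1,1],[0,0,0,0,0,0.1,1]]'
python3 -m inch '[[0,0,0,0,0,0.1,1],[0,0,0,0,0,0.1,1],[0,0,0,0,0,0.1,1],[0,0,0,0,0,0.1,1]]'
python3 -m inch '[[0,0,0,0,0,0.1,1],[0,0,0,0,0,0.1,1]]'
python3 -m inch '[[0,0,0,0,0,0.04,1],[0,0,0,0,0,0,1]]'
```

```text
clock: 4.3
tcp_pos: [0.5603, 0.1756, 0.2526]
orientation: [0.0, 0.979, 0.204, 0.001]
wrist_force: [-1.8, -0.1, 8.8]
finger_gap: -0.0002
clock: 4.7
tcp_pos: [0.5602, 0.1757, 0.2326]
orientation: [-0.0, 0.979, 0.204, 0.001]
wrist_force: [-0.9, -0.2, 8.2]
finger_gap: 0.0001
clock: 4.9
tcp_pos: [0.5602, 0.1757, 0.2225]
orientation: [-0.0, 0.979, 0.204, 0.001]
wrist_force: [-1.9, -1.0, 8.6]
finger_gap: 0.0001
clock: 5.1
tcp_pos: [0.5601, 0.1757, 0.22]
orientation: [-0.0, 0.979, 0.204, 0.001]
wrist_force: [-0.6, -0.0, 6.2]
finger_gap: -0.0002
```

```bash
python3 -m inch '[[0,0,0,0,0,0.06,1],[0,0,0,0,0,0,1]]'
python3 -m inch '[[0,0,0,0,0,0.04,1],[0,0,0,0,0,0,1]]'
python3 -m inch '[[0,0,0,0,0,0.03,1],[0,0,0,0,0,0,1]]'
```

```text
clock: 5.3
tcp_pos: [0.5601, 0.1757, 0.2171]
orientation: [-0.0, 0.979, 0.204, 0.001]
wrist_force: [-1.0, -0.2, 5.4]
finger_gap: -0.0003
clock: 5.5
tcp_pos: [0.5601, 0.1757, 0.2153]
orientation: [-0.0, 0.979, 0.204, 0.001]
wrist_force: [-1.8, -0.2, 6.6]
finger_gap: -0.0001
clock: 5.7
tcp_pos: [0.5603, 0.1758, 0.2149]
orientation: [-0.0, 0.979, 0.204, 0.002]
wrist_force: [-2.4, 0.0, 11.4]
finger_gap: 0.0
```

```bash
python3 -m inch '[[0,0,0,0,0,0.06,1],[0,0,0,0,0,0,1]]'
python3 -m inch '[[0,0,0,0,0,0.06,1],[0,0,0,0,0,0,1]]'
```

```text
clock: 5.9
tcp_pos: [0.5608, 0.1759, 0.2146]
orientation: [0.0, 0.979, 0.204, 0.003]
wrist_force: [-6.7, -0.4, 23.2]
finger_gap: 0.0001
clock: 6.1
tcp_pos: [0.5613, 0.1759, 0.2143]
orientation: [0.0, 0.979, 0.204, 0.005]
wrist_force: [-9.7, -1.6, 35.4]
finger_gap: 0.0
```

```bash
python3 -m inch '[[0,0,0,0,0,-0.3,1],[0,0,0,0,0,-0.3,1],[0,0,0,0,-0.5,0,1],[0,0,0,0,-0.5,0,1],[0,0,0,0,0,0,1],[0,0,0,0,0,0,1]]'
python3 - <<'E'
from h import *
from scipy.spatial.transform import Rotation as R
s=env.get_state();w=s['orientation'];M=R.from_quat([w[1],w[2],w[3],w[0]]).as_matrix();print(s['tcp_pos'],M.round(3),s['wrist_force'])
p=np.array([.560,.175]);print((s['tcp_pos'][:2]-p)@M[:2,:2])
for n in('scene','wrist'):
    cv2.imwrite(f'pics/{n}3.png',cv2.cvtColor(env.read_camera(n),cv2.COLOR_RGB2BGR))
a=cv2.imread('pics/scene3.png')[70:230,190:350];a=cv2.resize(a,(400,400),interpolation=2)
b=cv2.imread('pics/wrist3.png')[110:384,160:360];b=cv2.resize(b,(292,400),interpolation=2)
cv2.imwrite('pics/c3.png',np.hstack([a,b]))
E
```

```text
clock: 6.7
tcp_pos: [0.5397, 0.2216, 0.2364]
orientation: [0.0, 0.979, 0.205, -0.0]
wrist_force: [-1.0, -0.9, 0.0]
finger_gap: 0.0001
[0.5396773  0.22159218 0.23639553] [[ 0.916  0.401 -0.   ]
 [ 0.401 -0.916 -0.   ]
 [-0.     0.    -1.   ]] [-0.95367408 -0.90429037  0.04795294]
[ 5.27078434e-05 -5.08314909e-02]
```

View pics/c3.png

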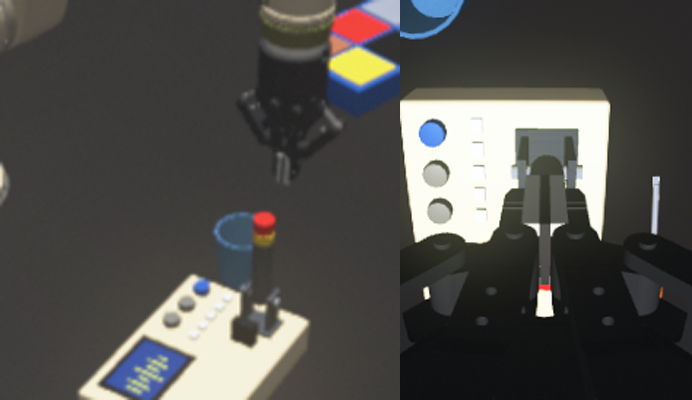

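```bash
python3 -m inch '[[0,0,0,0,0,0.61,1],[0,0,0,0,0,0.61,1],[0,0,0,0,0.25,0,1],[0,0,0,0,0.25,0,1],[0,0,0,0,0,0,1]]'
python3 -m inch '[[0,0,0,0,0.06,0,1],[0,0,0,0,0.2,0,1],[0,0,0,0,0.2,0,1],[0,0,0,0,0.19,0.04,1],[0,0,0,0,0.19,0.05,1],[0,0,0,0,0,0,1]]'
python3 - <<'E'
from h import *
s=env.get_state();M=np.array([[.916,.401],[.401,-.916]])
print((s['tcp_pos'][:2]-[.560,.175])@M,s['tcp_pos'][2])
a=env.read_camera('scene');cv2.imwrite('pics/c4.png',cv2.cvtColor(cv2.resize(a[100:260,190:350],(480,480)),cv2.COLOR_RGB2BGR))
E
```

```text
clock: 7.3
tcp_pos: [0.5517, 0.1965, 0.1773]
orientation: [0.0, 0.979, 0.203, 0.001]
wrist_force: [-0.1, -0.3, 0.1]
finger_gap: -0.0004
clock: 7.9
tcp_pos: [0.5674, 0.1583, 0.1709]
orientation: [0.001, 0.979, 0.203, 0.0]
wrist_force: [-0.0, 0.0, 0.7]
finger_gap: 0.0002
[9.74253234e-05 1.82524683e-02] 0.17091647402864166
```

View pics/c4.png

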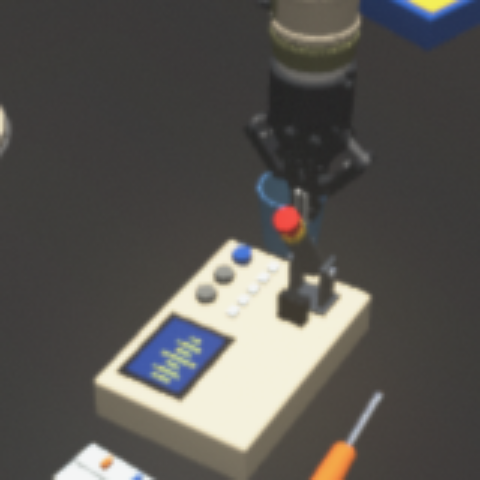

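```bash
python3 -m inch '[[0,0,0,0,0.16,0.09,1],[0,0,0,0,0.16,0.1,1],[0,0,0,0,0.14,0.13,1],[0,0,0,0,0.14,0.14,1],[0,0,0,0,0.1,0.17,1],[0,0,0,0,0.1,0.17,1],[0,0,0,0,0,0,1]]'
python3 -m inch '[[0,0,0,0,0.06,0.17,1],[0,0,0,0,0.05,0.12,1],[0,0,0,0,0,0,1]]'
python3 - <<'E'
from h import *
s=env.get_state();M=np.array([[.916,.401],[.401,-.916]])
print((s['tcp_pos'][:2]-[.560,.175])@M,s['tcp_pos'][2])
a=env.read_camera('scene');cv2.imwrite('pics/c5.png',cv2.cvtColor(cv2.resize(a[100:260,190:350],(480,480)),cv2.COLOR_RGB2BGR))
E
```

```text
clock: 8.65
tcp_pos: [0.5821, 0.1225, 0.1293]
orientation: [-0.0, 0.979, 0.204, -0.001]
wrist_force: [-0.1, -0.3, -0.1]
finger_gap: 0.0002
clock: 8.95
tcp_pos: [0.5843, 0.1182, 0.1154]
orientation: [-0.0, 0.979, 0.204, -0.001]
wrist_force: [-0.4, 0.1, 0.6]
finger_gap: 0.0001
[-0.00051397  0.06177028] 0.11543575295541661
```

View pics/c5.png

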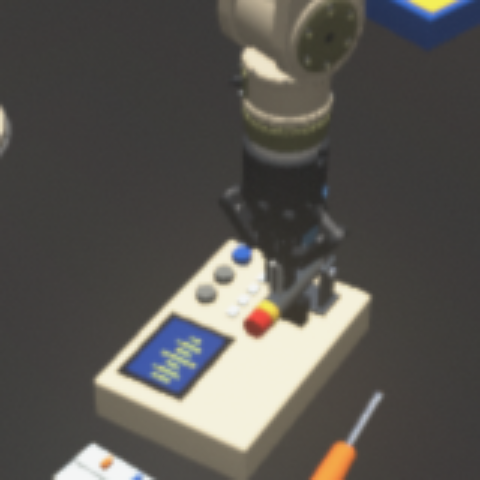

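```bash
python3 -m inch '[[0,0,0,0,0,0.05,1],[0,0,0,0,0,0,1]]'
python3 -m inch '[[0,0,0,0,0,0.05,1],[0,0,0,0,0,0,1]]'
python3 -m inch '[[0,0,0,0,0,0.05,1],[0,0,0,0,0,0,1]]'
```

```text
clock: 9.2
tcp_pos: [0.5849, 0.1183, 0.1142]
orientation: [0.0, 0.979, 0.204, 0.0]
wrist_force: [0.4, 0.1, 0.4]
finger_gap: 0.0002
clock: 9.4
tcp_pos: [0.5851, 0.1181, 0.112]
orientation: [0.0, 0.979, 0.204, 0.0]
wrist_force: [0.2, -1.0, 0.8]
finger_gap: -0.0003
clock: 9.6
tcp_pos: [0.5853, 0.1181, 0.1116]
orientation: [0.0, 0.979, 0.204, 0.001]
wrist_force: [-3.3, -1.6, 13.6]
finger_gap: 0.0001
```

```bash
python3 -m inch '[[0,0,0,0,0,0.05,1],[0,0,0,0,0,0,1]]'
python3 -m inch '[[0,0,0,0,0,-0.3,1],[0,0,0,0,0,-0.8,1],[0,0,0,0,0,-0.8,1],[0,0,0,0,-0.8,-0.5,1],[0,0,0,0,-0.9,0,1],[0,0,0,0,-0.9,0,1],[0,0,0,0,-0.9,0,1],[0,0,0,0,-0.9,0,1],[0,0,0,0,0,0,1],[0,0,0,0,0,0,1]]'
python3 - <<'E'
from h import *
s=env.get_state();print(s['tcp_pos'],s['wrist_force'])
a=env.read_camera('scene');t=env.read_camera('top')
for n,i in(('scene6',a),('top6',t)): cv2.imwrite(f'pics/{n}.png',cv2.cvtColor(i,cv2.COLOR_RGB2BGR))
o=np.hstack([cv2.resize(a[140:300,190:350],(400,400),interpolation=2),cv2.resize(t[110:270,155:315],(400,400),interpolation=2)])
cv2.imwrite('pics/c6.png',cv2.cvtColor(o,cv2.COLOR_RGB2BGR))
r1=blobs(a,(0,150,90),(5,255,255),8,(240,140,340,260))[1];r2=blobs(t,(0,100,90),(8,255,255),4,(190,160,250,230))[1]
print(r1,r2)
M=np.array([[.916,.401],[.401,-.916]])
for d in (.097,.106,.115):
  P=[*(np.array([.56,.175])+d*M[:,1]),.1];print(d,proj('scene',P),proj('top',P))
if r1 and r2:
  p,e=tri(r1[0][0],r2[0][0]);print(p,e,(p[:2]-[.56,.175])@M)
E
```

```text
clock: 9.8
tcp_pos: [0.5855, 0.1181, 0.1113]
orientation: [0.001, 0.979, 0.204, 0.002]
wrist_force: [-8.7, -2.6, 26.2]
finger_gap: -0.0002
clock: 10.8
tcp_pos: [0.4961, 0.321, 0.2265]
orientation: [0.0, 0.979, 0.206, -0.0]
wrist_force: [-1.2, -0.3, 0.0]
finger_gap: -0.0
[0.49611556 0.32101511 0.22649284] [-1.22285881 -0.30363848  0.03189084]
[([275.8, 207.9], [272, 205, 8, 7, 39])] [([240.4, 178.6], [236, 174, 9, 10, 51])]
0.097 [[276.96712687 206.2283301 ]] [[236.88738058 180.10703142]]
0.106 [[275.36607645 208.0715836 ]] [[240.02887607 178.69864561]]
0.115 [[273.75137875 209.9305489 ]] [[243.1666433  177.29193123]]
[0.60310134 0.07775355 0.10105065] 0.0019650244117235855 [0.000485   0.10636138]
```

View pics/c6.png

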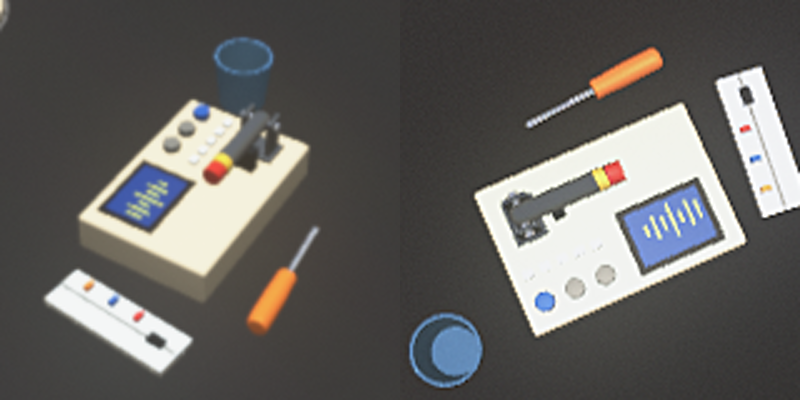

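The mast lies flat. The red cap's centre measures 106 mm from the hinge and 101 mm above the bench, which matches 115 mm to its top face. The collar and cap are butted together, the bystanders haven't moved, and the arm is clear.

```bash
python3 -c "
from workcell import env
print(env.get_state()['qvel'].round(3)); print(env.hand_in())"
```

```text
[-0.02  -0.002  0.001 -0.001 -0.001  0.   ]
the job is handed in; nothing more can be done
None
```

The mast is stowed: both tubes are home, and it lies folded flat on its saddle with the arm clear. I handed the job in at about 11 s.

- **Tubes:** I pushed down on the red cap with shut fingers, keeping the mast upright. A picture at 275 mm showed the cap down by the collar and the aluminium tube still out. The rest then moved at about 8–9 N. It stopped with the fingertips at 214–215 mm (215 mm expected), and I pressed to 35 N to confirm.
- **Fold:** I pushed the outer tube over from behind in an arc. I then pressed it down against the stop, with the fingertips at about 111 mm (112 mm expected) and 26 N, and backed away.
- **Last checks:** The red cap's centre measured 106 mm from the hinge and 101 mm above the bench, against 106 and 100 mm expected. The two camera rays agreed to 2 mm. The breadboard, pot and screwdriver looked unmoved in both views, judged by eye rather than measured. No check failed or disagreed.

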